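Unstack the bench kit onto its stations

TASK

The kit for the next run is piled up on the cold block: take the pile apart and set each thing on its own place. The steel weight goes upright in the middle of the balance pan, the glass jar in the middle of the stirrer's round plate, the tip box flat inside the short tray and the cold block flat inside the long tray. Keep the jar upright all the while, and do not shift or knock over the reagent bottle or the tube rack.

Things in the scene. Friction and masses are not known exactly. Their poses are not given: they have to be found in the camera images.
- weight: Loose stainless calibration weight, about 0.2 kg: an upright round cylinder 30 mm in diameter for its lower 31 mm, then a short neck (18 mm) and a flat head (24 mm), 44 mm tall in all. It starts on top of the stack, on the jar's lid. Origin: centre of its underside; z up.
- jar: Loose squat round glass jar with a flat black lid that stays on, about 0.12 kg: 52 mm in diameter (lid; glass 51 mm), 34 mm tall, the lid being the upper 12 mm. Second from the top, standing on the tip box. Origin: centre of its underside; z up.
- tip_box: Loose white plastic pipette-tip box, shut and flat-topped, about 0.15 kg: 100 mm (its x) by 60 mm (its y) by 42 mm tall. Third from the top, lying lengthwise on the cold block. Origin: centre of its underside; z up.
- cold_block: Loose grey anodised aluminium cooling block, about 0.6 kg: 150 mm (its x) by 66 mm (its y) by 40 mm tall, small dark pits at both ends of its top. The bottom of the stack, standing on the bench. Origin: centre of its underside; z up.
- balance: Fixed low light-grey laboratory balance, 160 mm by 120 mm, with a round flat steel pan 90 mm in diameter and a small display beside the pan. Origin: on the bench directly under the pan's centre; the pan's top is 40 mm above it. The housing (32 mm high) reaches from 105 mm to the display's side (its -x) to 55 mm the other way, and 60 mm to either side (y).
- stirrer: Fixed low dark slate-grey magnetic stirrer, 160 mm by 120 mm, with a round flat white ceramic plate 110 mm in diameter and a small grey knob beside it. Origin: on the bench directly under the plate's centre; the plate's top is 47 mm above it. The housing (38 mm high) reaches from 105 mm to the knob's side (its -x; the knob top is 48 mm high) to 55 mm the other way, and 60 mm to either side (y).
- short_tray: Fixed shallow white-rimmed tray with a grey floor, the shorter of two: inside 120 mm (its x) by 80 mm (its y), rim 5 mm thick, the rim's top 7 mm and the floor 3 mm above the bench. Origin: on the bench under the tray's centre.
- long_tray: Fixed shallow white-rimmed tray with a grey floor, the longer of two: inside 170 mm (its x) by 86 mm (its y), rim 5 mm thick, the rim's top 7 mm and the floor 3 mm above the bench. Origin: on the bench under the tray's centre.
- reagent_bottle: Bystander: loose amber glass bottle with a blue cap, 56 mm in diameter, 105 mm tall, standing upright on the bench. Origin: centre of its underside; z up.
- tube_rack: Bystander: loose white rack with blue-capped tubes, 50 mm (its x) by 110 mm (its y), 80 mm tall with the tubes, on the bench. Origin: centre of its underside; z up.
Things that resemble listed ones, but are neither listed nor needed, are in the scene too. Leave any green look-alike of the cold_block alone.

How it is judged (in metres and radians):
At the end, for the whole second after the job is handed in: Weight upright on the pan, jar upright on the stirrer plate, tip box flat on the short tray's floor, cold block flat on the long tray's floor: each within 15 mm of its place's centre, 3 mm in height and 0.06 rad of level (in the trays 0.02); all at rest (horizontal distance between weight and balance below 0.015 m and z of weight in the frame of balance between 0.037 and 0.043 m and angle between each of weight, jar's own z axis and vertical below 0.06 rad and linear speed of each of weight, jar, tip_box, cold_block below 0.01 m/s and angular speed of each of weight, jar, tip_box, cold_block below 0.1 rad/s and horizontal distance between jar and stirrer below 0.015 m and z of jar in the frame of stirrer between 0.044 and 0.05 m and horizontal distance between tip_box and short_tray below 0.015 m and z of tip_box in the frame of short_tray between 0 and 0.006 m and angle between each of tip_box, cold_block's own z axis and vertical below 0.02 rad and horizontal distance between cold_block and long_tray below 0.015 m and z of cold_block in the frame of long_tray between 0 and 0.006 m); the robot touches nothing.
It fails at once if the jar is tipped (angle between jar's own z axis and vertical above 0.6 rad).
It fails at once if the reagent bottle is shifted by more than 30 mm or tipped (distance of reagent_bottle from where it was at the start of the episode above 0.03 m or angle between reagent_bottle's own z axis and vertical above 0.3 rad).
It fails at once if the tube rack is shifted by more than 30 mm or tipped (distance of tube_rack from where it was at the start of the episode above 0.03 m or angle between tube_rack's own z axis and vertical above 0.3 rad).
It also fails if it takes over 136 s, if anything falls off the work surface, if the arm or the gripper's body presses on something with over 40 N, if the wrist force passes 120 N, or if a joint passes its speed limit or range.

ROBOT

A 6-joint arm with a two-finger parallel gripper is mounted at the origin on the work surface. World frame = base frame: x ahead of the robot, y to its left, z up, the work surface at z = 0. Lengths are in mm, angles in rad, forces in N, time in s.
With the tool pointing down it reaches from about 275 to 725 mm from the base axis. Payload 5.6 kg.
Tool frame: the origin (TCP) lies where the fingers leave the gripper's body, on its centre line; the fingertips stand 73 mm ahead of it and the grasp point (between the pads) lies 54 mm ahead of it; x points along the fingers, y is the direction in which the jaws open and shut, and the axes are right-handed (so a half turn about x gives the same grasp; the last joint's range is limited). The gripper opens to 85 mm and grips with 20 to 120 N. Pads are 22 mm wide; open, the fingers measure 114 mm over their backs; the gripper's body (76 mm by 85 mm) begins 54 mm behind the grasp point. The pads swing forward as they close: fully open they stand 13 mm farther back than shut.
Start: joints at [1.512, 0.255, 0.108, 0, -1.424, -0.285], TCP at [185.36, 517.818, 303.883] pointing down, gripper open.
Joint ranges: [-2.95, 2.95], [-1.21, 1.97], [-1.09, 1.5], [-2.87, 1.71], [-2.94, -0.07], [-3.05, 3.05]. Speed limits (rad/s): [2.57, 2.57, 3.14, 3.14, 3.14, 3.14].

INTERFACE

Orientations are given as a unit quaternion [x, y, z, w].
In Python, from rig import r gives the robot as it stands.
- The arm moves only by the shell command python3 -m inch 'ROWS' [FORCE]. ROWS is a JSON object of lists of equal length, an entry for each row: "gripper": the gripper command: -1 is shut, 1 is fully open, values between are in proportion; "delta_pos": the shift along the world's x, y, z each as a share of 0.4 m, from -1 to 1, a list of three; "yaw": the turn about the world's z as a share of pi rad, from -1 to 1. A call has 1 to 10 rows; each row is the pose to reach, as a shift and turn from the pose measured when the call began, turning the shorter way round; what a row does not reach only later rows make up. A row lasts 1/10 s, in which the tool goes at most 50 mm and 8.59 degrees, less where a joint would pass 70% of its speed; a pose out of reach is approached as far as the arm can. A call with a number of a shift or a turn outside -1 to 1 is refused whole. A call with a gripper value outside its range is refused whole. The fingers move at their own pace and stop on an object; FORCE is the grip in N (left out, the last holds). Time passes only in rows, so rows that repeat a pose let the fingers close. It gives the time, the measured TCP pose, the force and the opening at its end, in the units of the state.
- r.get_state(): the state, without advancing time (a new reading comes with each control period).
- r.snapshot(name): name is "scene" or "top"; returns a dict with "color" (480x640x3 uint8, red, green, blue), "intrinsics" (3x3 intrinsics, pixels), "pose" (4x4, takes a point from camera to world coordinates). Camera axes: x right, y down, z forward; pixel columns grow to the right and rows downward; lengths in mm; the calibration is good to about 2 mm. A picture is of the moment at which its call begins. There is no depth.
- r.sign_off(): hands the job in, once; it reports no verdict.
The state is a dict: "t": time; "qpos": joint angles; "dq": joint speeds; "joint_efforts": joint torques, N m; "tcp_pos": TCP position; "tool_rot": TCP orientation; "wrist_force": force on the tool from outside, world axes, zero at the start; "wrist_torque": the same for the moment, N m; "width": finger opening in mm.
Only numpy, scipy, OpenCV 4.12 (cv2) and the standard library are available. Lean on these libraries where they do the work, as an engineer would, in place of code of your own. Each camera call takes 0.05 s, during which the arm holds its last target. There are 200 camera calls.

## Working session

There is one attempt and no reset: what is moved stays moved. The work goes in short steps, Python scripts to look and compute and a shell command to move; the robot and the scene stay as the last step left them, time stands still between calls to the robot, and variables do not carry over. Pictures are saved under pics/ and viewed, about 12 in all and at most 16, crops included, and the job is handed in when it is done.

```bash
ls; mkdir -p pics; python3 - <<'E'
from rig import r
import cv2
for n in("top","scene"):
    s=r.snapshot(n); cv2.imwrite(f"pics/{n}0.png",s["color"][:,:,::-1]); print(s["intrinsics"],s["pose"])
st=r.get_state();print(st["t"],st["tcp_pos"],st["tool_rot"],st["width"])
E
```

```text
pics
[[613.11095811   0.         311.32421678]
 [  0.         613.11095811 233.68028216]
 [  0.           0.           1.        ]] [[ 1.94915382e-02 -9.80547392e-01  1.95312293e-01  1.05753643e+02]
 [-9.99810007e-01 -1.91492556e-02  3.64074554e-03  4.48701546e+01]
 [ 1.70161474e-04 -1.95346149e-01 -9.80734344e-01  1.78160207e+03]
 [ 0.00000000e+00  0.00000000e+00  0.00000000e+00  1.00000000e+00]]
[[591.15497619   0.         331.47450763]
 [  0.         591.15497619 239.70204201]
 [  0.           0.           1.        ]] [[-1.32855582e-01  7.84090986e-01 -6.06259614e-01  1.25449227e+03]
 [ 9.91108182e-01  1.00565984e-01 -8.71266564e-02  1.65605032e+02]
 [-7.34613132e-03 -6.12444127e-01 -7.90479744e-01  1.16528893e+03]
 [ 0.00000000e+00  0.00000000e+00  0.00000000e+00  1.00000000e+00]]
0.1 [185.23923606 517.52323577 303.0919721 ] [-0.69661325  0.12159267  0.6967482   0.12036256] 85.37520485836338
```

View pics/top0.png

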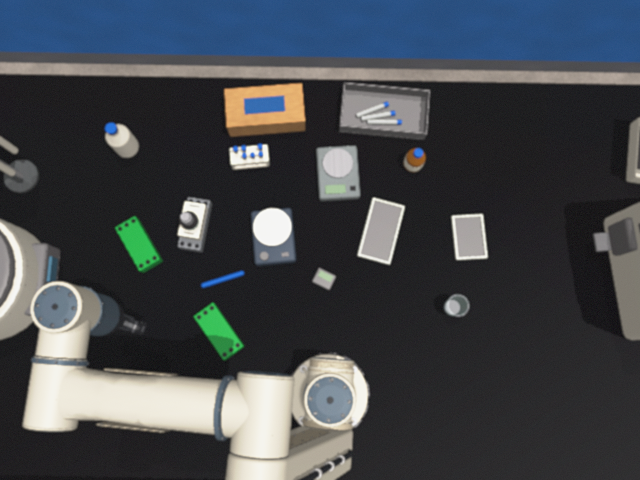

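View pics/scene0.png

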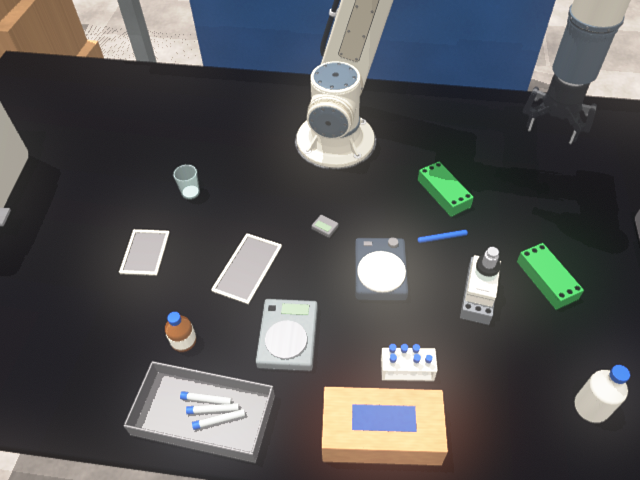

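Top view: the stack is at (193,222), balance pan (340,162), stirrer plate (272,227), long tray (381,231), short tray (470,236), bottle (415,158) and rack (249,156). Possible confusions are the green blocks at (138,243) and (218,330), which are excluded because the cold block is grey, and the white bottle at (122,140). I'll check the stack in a close crop, along with crops of the fixtures.

```bash
python3 - <<'E'
import cv2,numpy as np
t=cv2.imread("pics/top0.png");s=cv2.imread("pics/scene0.png")
f=lambda im,x,y,w,h,k:cv2.resize(im[y:y+h,x:x+w],None,fx=k,fy=k,interpolation=cv2.INTER_CUBIC)
a=f(t,150,190,80,70,5);b=f(s,440,235,80,100,5)
c=np.zeros((500,800,3),np.uint8);c[:350,:400]=a;c[:500,400:]=b
cv2.imwrite("pics/c1.png",c)
cv2.imwrite("pics/c2.png",f(t,245,135,250,135,3.2))
E
```

```text
(no output)
```

View pics/c1.png

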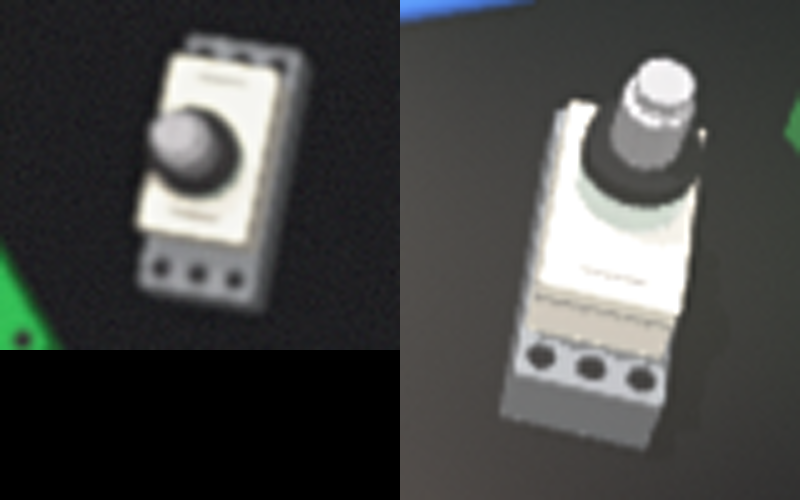

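View pics/c2.png

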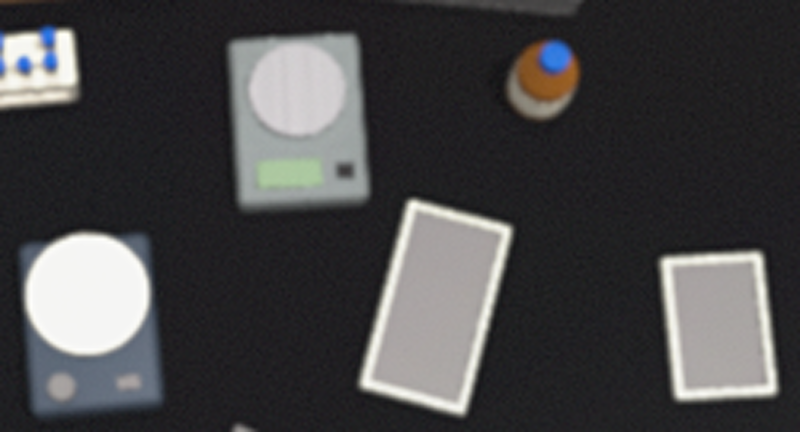

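The crop confirms the stack: weight head, black lid, white box and grey block with pits. Now positions from these pixels.

```bash
cat > h.py <<'E'
import numpy as np
from scipy.optimize import least_squares
CAM={"top":(613.11095811,311.32421678,233.68028216,np.array([[1.94915382e-02,-9.80547392e-01,1.95312293e-01,1.05753643e+02],[-9.99810007e-01,-1.91492556e-02,3.64074554e-03,4.48701546e+01],[1.70161474e-04,-1.95346149e-01,-9.80734344e-01,1.78160207e+03]])),
"scene":(591.15497619,331.47450763,239.70204201,np.array([[-1.32855582e-01,7.84090986e-01,-6.06259614e-01,1.25449227e+03],[9.91108182e-01,1.00565984e-01,-8.71266564e-02,1.65605032e+02],[-7.34613132e-03,-6.12444127e-01,-7.90479744e-01,1.16528893e+03]]))}
def ray(c,u,v,z):
    f,cx,cy,P=CAM[c]; d=P[:,:3]@[(u-cx)/f,(v-cy)/f,1]; return (P[:,3]+d*(z-P[2,3])/d[2])[:2]
def C1t(x,y):return 150+x/5-.4,190+y/5-.4
def C1s(x,y):return 440+(x-400)/5-.4,235+y/5-.4
def C2(x,y):return 245+x/3.2-.35,135+y/3.2-.35
E
python3 - <<'E'
from h import *
np.set_printoptions(precision=1,suppress=True)
print("head",ray("top",*C1t(175,131),160),ray("scene",*C1s(665,83),160))
print("lid",ray("top",*C1t(194.5,150),116),ray("scene",*C1s(641,150),116))
for n,q in dict(boxtop=[(172,53),(283,70),(246,246),(137,228)]).items():
    p=np.array([ray("top",*C1t(*a),82) for a in q]);print(n,p.mean(0),p)
p=np.array([ray("scene",*C1s(*a),82) for a in [(538,283),(680,315),(570,100),(703,130)]]);print("boxs",p.mean(0),p)
print("blk bottom near",[ray("scene",*C1s(*a),0) for a in [(500,415),(648,447)]],"top",[ray("scene",*C1s(*a),40) for a in [(513,372),(665,402)]])
print("blk top cam z40",[ray("top",*C1t(*a),40) for a in [(190,36),(301,50),(138,287)]])
for n,q,L in [("long",[(410,199),(512,228),(464,414),(360,386)],180),("short",[(660,257),(763,251),(778,395),(675,401)],130)]:
    p=np.array([ray("top",*C2(*a),7) for a in q]);d=p[0]-p[3]+p[1]-p[2];print(n,p.mean(0),"yaw",np.degrees(np.arctan2(d[1],d[0])),np.linalg.norm(d)/2)
print("pan",ray("top",*C2(298,89),40),ray("scene",286,340,40)); print("plate",ray("top",*C2(88,294),47),ray("scene",382,271.5,47))
print("bottle",ray("top",*C2(555,57),105),"rack",ray("top",249,155,75))
from rig import r
from scipy.spatial.transform import Rotation as R
print(R.from_quat(r.get_state()["tool_rot"]).as_matrix())
E
```

```text
head [471.4 395.5] [470.6 396.8]
lid [470.7 393.5] [474.3 395.4]
boxtop [479.1 392.1] [[534.7 416.8]
 [525.9 352.9]
 [423.3 368.3]
 [432.4 430.5]]
boxs [480.1 394.1] [[526.2 356.7]
 [534.8 417.1]
 [425.  371.7]
 [434.3 430.8]]
blk bottom near [array([544.5, 353.8]), array([552.6, 419.5])] top [array([546.3, 353. ]), array([553.1, 418.7])]
blk top cam z40 [array([555.7, 416.1]), array([548.5, 350.6]), array([405.9, 437.3])]
long [ 473.6 -154.5] yaw -14.504339260465391 182.50990336993192
short [ 460.2 -414.5] yaw 4.088302517410267 135.36161744221923
pan [669.4 -22.9] [671.6 -18.6]
plate [470.1 165. ] [473.6 169.7]
bottle [ 682.7 -250. ] rack [675.7 237.3]
[[-0.  -0.3 -0.9]
 [-0.  -0.9  0.3]
 [-1.   0.  -0. ]]
```

```bash
python3 -m inch '{"gripper":[1,1,1,1,1,1,1,1,1,1],"delta_pos":[[0.715,-0.304,0],[0.715,-0.304,0],[0.715,-0.304,0],[0.715,-0.304,0],[0.715,-0.304,0],[0.715,-0.304,0],[0.715,-0.304,0],[0.715,-0.304,0],[0.715,-0.304,0],[0.715,-0.304,0]],"yaw":[0.068,0.068,0.068,0.068,0.068,0.068,0.068,0.068,0.068,0.068]}' 40
python3 - <<'E'
from h import *
for n,q in [("long",[(245,234),(281,243),(247,302),(212,290)]),("short",[(132,231),(169,231),(157,275.5),(120,273.5)])]:
    p=np.array([ray("scene",*a,7) for a in q]);print(n,p.mean(0))
from rig import r
import cv2
s=r.snapshot("scene")["color"][:,:,::-1];cv2.imwrite("pics/s1.png",cv2.resize(s[190:350,400:600],None,fx=4,fy=4,interpolation=2)[:600])
E
```

```text
t: 1.1
tcp_pos: [470.2, 396.6, 303.1]
tool_rot: [-0.706, 0.046, 0.706, 0.045]
wrist_force: [0.5, -1.3, 0.2]
width: 85.1
long [ 471.61531761 -153.01251027]
short [ 462.42245667 -410.22704576]
```

View pics/s1.png

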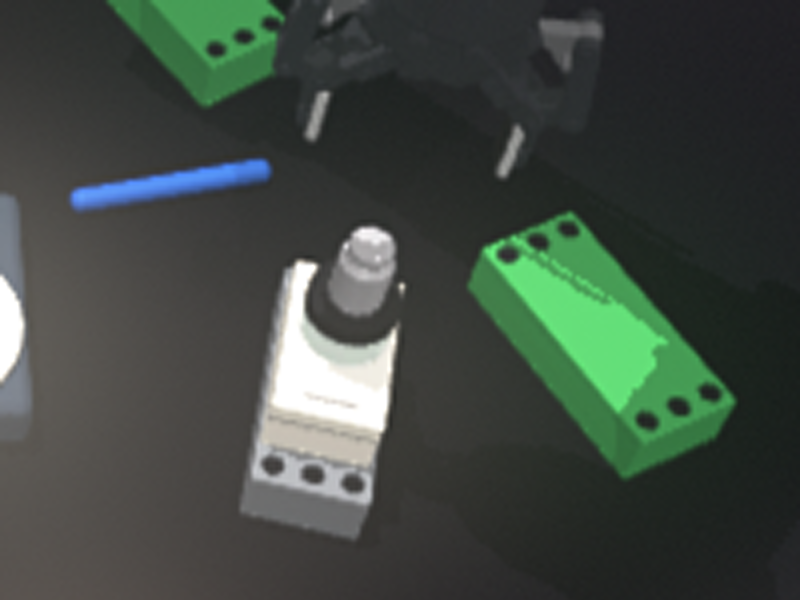

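The open fingers' tips are at crop (310,138) and (503,175), standing over the weight, whose head is at (370,243). I'll check the centring numerically.

```bash
python3 -c "
from h import *
print([ray('scene',400+a/4-.4,190+b/4-.4,z) for a,b,z in [(310,138,243),(503,175,243),(406,156,243),(370,243,160)]])"
```

```text
[array([470.5766424 , 349.04594714]), array([482.40012619, 443.39971856]), array([476.23378308, 396.29647555]), array([468.49064966, 395.79149065])]
```

```bash
python3 -m inch '{"gripper":[1,1,1,1,1,-1,-1,-1,-1,-1],"delta_pos":[[0,0,-0.1],[0,0,-0.2],[0,0,-0.25],[0,0,-0.275],[0,0,-0.275],[0,0,-0.275],[0,0,-0.275],[0,0,-0.275],[0,0,-0.275],[0,0,-0.275]],"yaw":[0,0,0,0,0,0,0,0,0,0]}' 40
python3 -m inch '{"gripper":[-1,-1,-1,-1,-1,-1,-1,-1],"delta_pos":[[0,0,0],[0,0,0],[0,0,0],[0,0,0.05],[0,0,0.15],[0,0,0.25],[0,0,0.25],[0,0,0.25]],"yaw":[0,0,0,0,0,0,0,0]}' 40
```

```text
t: 2.15
tcp_pos: [470.5, 397.2, 194.3]
tool_rot: [0.706, -0.045, -0.705, -0.045]
wrist_force: [-0.4, 1.7, 3.3]
width: 28.4
t: 2.95
tcp_pos: [470.3, 397.2, 294.4]
tool_rot: [0.706, -0.045, -0.705, -0.046]
wrist_force: [-0.6, 1.1, -2.8]
width: 28.8
```

```bash
python3 -m inch '{"gripper":[-1,-1,-1,-1,-1,-1,-1],"delta_pos":[[0.1,-0.06,0],[0.2,-0.15,0],[0.3,-0.27,0],[0.4,-0.39,0],[0.45,-0.5,0],[0.5,-0.6,0],[0.5,-0.7,0]],"yaw":[0,0,0,0,0,0,0]}'
python3 -m inch '{"gripper":[-1,-1,-1,-1,-1,-1,-1,-1,-1,-1],"delta_pos":[[0,-0.1,0],[0,-0.2,0],[0,-0.3,0],[0,-0.34,0],[0,-0.345,0],[0,-0.345,0],[0,-0.345,0],[0,-0.345,0],[0,-0.345,0],[0,-0.345,0]],"yaw":[0,0,0,0,0,0,0,0,0,0]}'
```

```text
t: 3.65
tcp_pos: [669.5, 124.8, 290.3]
tool_rot: [-0.704, 0.046, 0.707, 0.045]
wrist_force: [1.0, -0.6, -1.8]
width: 28.5
t: 4.65
tcp_pos: [669.5, -12.4, 290.2]
tool_rot: [-0.704, 0.045, 0.707, 0.045]
wrist_force: [0.2, 1.1, -1.9]
width: 29.0
```

```bash
python3 -m inch '{"gripper":[-1,-1,-1,-1,-1,-1,-1,-1],"delta_pos":[[0.002,-0.022,-0.1],[0.002,-0.022,-0.2],[0.002,-0.022,-0.3],[0.002,-0.022,-0.36],[0.002,-0.022,-0.39],[0.002,-0.022,-0.41],[0.002,-0.022,-0.42],[0.002,-0.022,-0.42]],"yaw":[0,0,0,0,0,0,0,0]}'
python3 - <<'E'
from rig import r
import cv2
s=r.snapshot("scene")["color"][:,:,::-1];cv2.imwrite("pics/s2.png",cv2.resize(s[250:400,220:380],None,fx=4,fy=4,interpolation=2))
E
```

```text
t: 5.45
tcp_pos: [670.8, -21.1, 123.1]
tool_rot: [-0.705, 0.045, 0.707, 0.045]
wrist_force: [-1.1, -0.7, -1.4]
width: 28.8
```

View pics/s2.png

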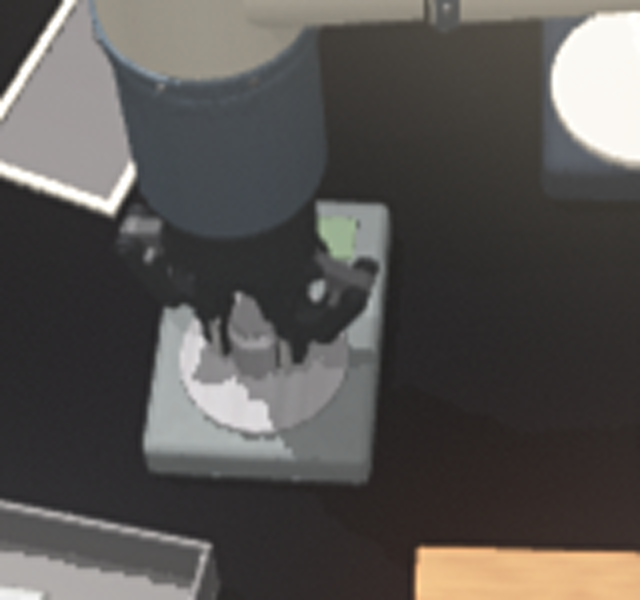

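The weight at (255,360) hangs just above the pan, whose centre is about (264,365). Lower and release.

```bash
python3 -m inch '{"gripper":[-1,-1,-1],"delta_pos":[[0,0,-0.008],[0,0,-0.012],[0,0,-0.012]],"yaw":[0,0,0]}'
python3 -m inch '{"gripper":[0,0.3,1,1,1,1,1,1,1,1],"delta_pos":[[0,0,0],[0,0,0],[0,0,0],[0,0,0],[0,0,0],[0,0,0.1],[0,0,0.2],[0,0,0.3],[0,0,0.4],[0,0,0.4]],"yaw":[0,0,0,0,0,0,0,0,0,0]}'
python3 -m inch '{"gripper":[1,1,1,1,1,1,1],"delta_pos":[[0,0.1,0],[0,0.2,0],[-0.05,0.3,0],[-0.15,0.42,0],[-0.25,0.54,0],[-0.35,0.66,0],[-0.4,0.78,0]],"yaw":[0,0,0,0,0,0,0]}'
python3 - <<'E'
from rig import r
import cv2,numpy as np
s=r.snapshot("scene")["color"][:,:,::-1];t=r.snapshot("top")["color"][:,:,::-1]
f=lambda im,x,y,w,h,k:cv2.resize(im[y:y+h,x:x+w],None,fx=k,fy=k,interpolation=2)
a=f(s,240,280,100,100,4);b=f(t,300,130,80,100,4);print(a.shape,b.shape)
cv2.imwrite("pics/s3.png",np.hstack([a,b]))
E
```

```text
t: 5.8
tcp_pos: [670.9, -21.1, 118.9]
tool_rot: [-0.705, 0.045, 0.706, 0.045]
wrist_force: [0.1, -0.0, -2.5]
width: 28.6
t: 6.8
tcp_pos: [672.9, -21.6, 286.6]
tool_rot: [0.709, -0.045, -0.702, -0.045]
wrist_force: [1.0, -0.6, 0.4]
width: 85.7
t: 7.5
tcp_pos: [530.2, 257.9, 287.1]
tool_rot: [0.71, -0.045, -0.702, -0.045]
wrist_force: [1.3, 0.3, -0.5]
width: 85.5
(400, 400, 3) (400, 320, 3)
```

View pics/s3.png

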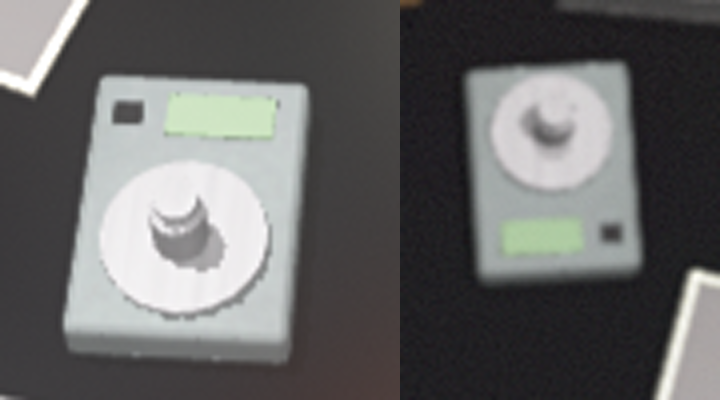

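The weight stands upright near the pan's centre: base at (182,245), pan at (185,238). Now the jar.

```bash
python3 -m inch '{"gripper":[1,1,1,1,1,1,1,1,1],"delta_pos":[[-0.05,0.12,0],[-0.1,0.24,0],[-0.146,0.342,0],[-0.146,0.342,0],[-0.146,0.342,-0.1],[-0.146,0.342,-0.2],[-0.146,0.342,-0.29],[-0.146,0.342,-0.32],[-0.146,0.342,-0.322]],"yaw":[0,0,0,0,0,0,0,0,0]}'
```

```text
t: 8.5
tcp_pos: [470.7, 397.2, 156.6]
tool_rot: [0.709, -0.043, -0.703, -0.043]
wrist_force: [0.3, 0.0, 0.8]
width: 85.5
```

```bash
python3 -m inch '{"gripper":[-0.1,-0.2,-0.4,-1,-1,-1,-1,-1],"delta_pos":[[0,0,0],[0,0,0],[0,0,0],[0,0,0],[0,0,0],[0,0,0],[0,0,0],[0,0,0]],"yaw":[0,0,0,0,0,0,0,0]}' 35
python3 -m inch '{"gripper":[-1,-1,-1,-1,-1,-1],"delta_pos":[[0,0,0],[0,0,0.02],[0,0,0.08],[0,0,0.16],[0,0,0.18],[0,0,0.18]],"yaw":[0,0,0,0,0,0]}'
```

```text
t: 9.3
tcp_pos: [471.6, 397.9, 158.9]
tool_rot: [0.71, -0.042, -0.702, -0.044]
wrist_force: [-0.4, -1.0, 6.4]
width: 50.5
t: 9.9
tcp_pos: [471.9, 398.4, 232.7]
tool_rot: [0.711, -0.041, -0.701, -0.045]
wrist_force: [0.1, 0.1, -2.1]
width: 50.8
```

```bash
python3 -m inch '{"gripper":[-1,-1,-1,-1,-1,-1,-1,-1,-1],"delta_pos":[[0,-0.08,0],[0,-0.18,0],[0,-0.28,0],[0,-0.38,0],[0,-0.48,0],[0,-0.56,0],[0,-0.578,0],[0,-0.578,0],[0,-0.578,0]],"yaw":[0,0,0,0,0,0,0,0,0]}'
python3 - <<'E'
from rig import r
import cv2
s=r.snapshot("scene")["color"][:,:,::-1];cv2.imwrite("pics/s4.png",cv2.resize(s[180:330,320:520],None,fx=4,fy=4,interpolation=2))
E
```

```text
t: 10.8
tcp_pos: [471.7, 167.6, 232.0]
tool_rot: [0.71, -0.041, -0.701, -0.045]
wrist_force: [0.9, 0.3, -1.7]
width: 50.9
```

View pics/s4.png

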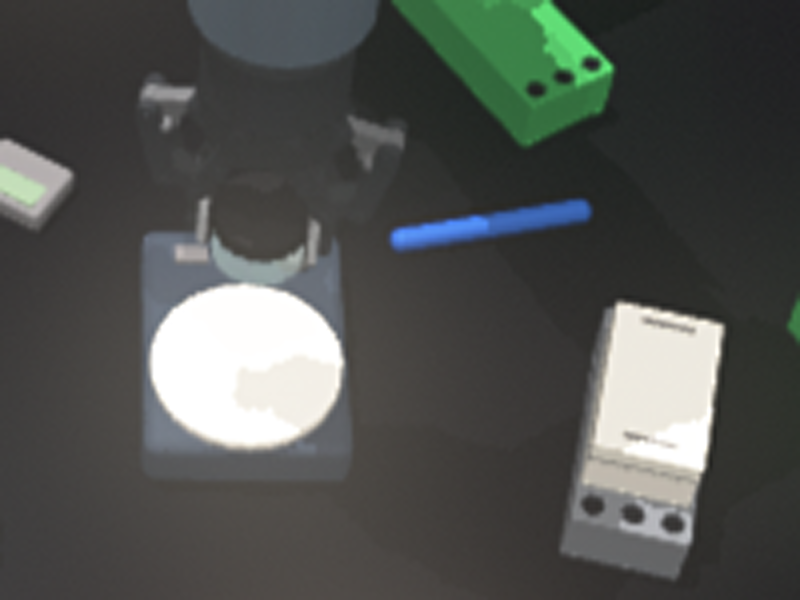

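The jar is held upright (lid about (262,218)), the plate centre is at (247,366), and the box top corners are at (615,303), (723,325), (703,470) and (596,452).

```bash
python3 -c "
from h import *
f=lambda a,b,z:ray('scene',320+a/4-.4,180+b/4-.4,z)
print(f(262,218,190),f(247,366,47))
p=np.array([f(a,b,82) for a,b in[(615,303),(723,325),(703,470),(596,452)]]);print(p.mean(0),p)"
python3 -m inch '{"gripper":[-1,-1,-1,-1,-1,-1,-1,-1],"delta_pos":[[0,0,-0.06],[0,0,-0.12],[0,0,-0.18],[0,0,-0.22],[0,0,-0.25],[0,0,-0.262],[0,0,-0.262],[0,0,-0.262]],"yaw":[0,0,0,0,0,0,0,0]}'
```

```text
[477.40569633 167.87369349] [472.66288309 168.09525545]
[481.30588918 394.63248627] [[427.22064465 371.15140257]
 [434.98099558 431.07965279]
 [533.6088339  416.57916737]
 [529.41308258 359.71972233]]
t: 11.65
tcp_pos: [472.1, 168.6, 127.8]
tool_rot: [0.711, -0.041, -0.701, -0.044]
wrist_force: [0.3, -0.5, -1.0]
width: 51.0
```

```bash
python3 -m inch '{"gripper":[-1,-1,-1],"delta_pos":[[-0.002,0,-0.006],[-0.002,0,-0.01],[-0.002,0,-0.01]],"yaw":[0,0,0]}'
python3 -m inch '{"gripper":[0.3,0.4,0.6,1,1,1,1,1,1,1],"delta_pos":[[0,0,0],[0,0,0],[0,0,0],[0,0,0],[0,0,0],[0,0,0.1],[0,0,0.2],[0,0,0.25],[0,0,0.25],[0,0,0.25]],"yaw":[0,0,0,0,0,0,0,0,0,0]}'
```

```text
t: 11.95
tcp_pos: [471.5, 168.8, 124.0]
tool_rot: [0.711, -0.04, -0.701, -0.044]
wrist_force: [0.3, 0.5, -1.4]
width: 51.0
t: 12.95
tcp_pos: [471.4, 168.8, 224.0]
tool_rot: [0.711, -0.04, -0.701, -0.045]
wrist_force: [-0.5, 0.7, 0.4]
width: 85.4
```

```bash
python3 -m inch '{"gripper":[1,1,1,1,1,1,1,1,1],"delta_pos":[[0.01,0.1,0],[0.02,0.22,0],[0.022,0.34,0],[0.022,0.46,0],[0.022,0.55,0],[0.022,0.56,0],[0.022,0.562,0],[0.022,0.562,0],[0.022,0.562,-0.04]],"yaw":[-0.003,-0.003,-0.003,-0.003,-0.003,-0.003,-0.003,-0.003,-0.003]}'
python3 - <<'E'
from rig import r
import cv2,numpy as np
s=r.snapshot("scene")["color"][:,:,::-1]
f=lambda im,x,y,w,h,k:cv2.resize(im[y:y+h,x:x+w],None,fx=k,fy=k,interpolation=2)
cv2.imwrite("pics/s5.png",f(s,330,190,200,150,4))
E
```

```text
t: 13.85
tcp_pos: [481.2, 393.1, 210.0]
tool_rot: [0.712, -0.043, -0.699, -0.049]
wrist_force: [0.6, 0.4, -0.0]
width: 85.4
```

View pics/s5.png

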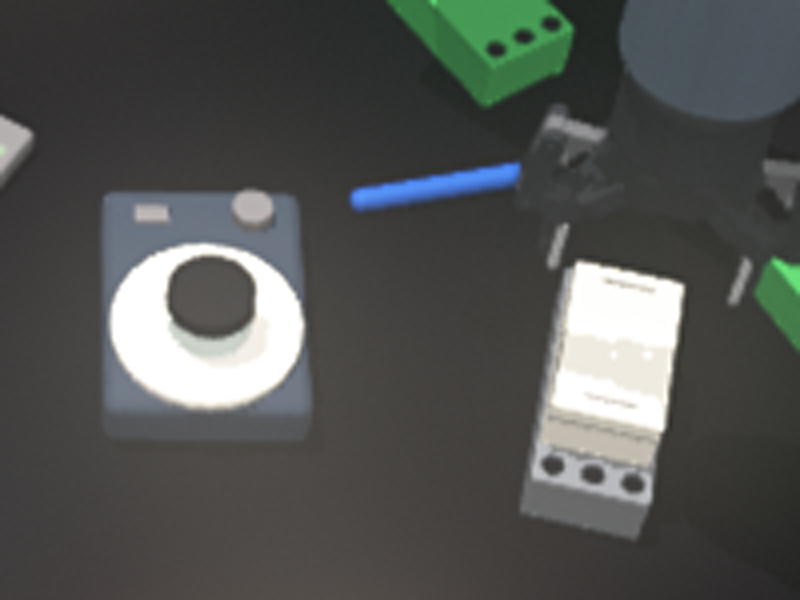

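The jar stands upright on the plate with its lid at (211,295). The finger tips at (553,265) and (737,302) straddle the box.

```bash
python3 -c "
from h import *
f=lambda a,b,z:ray('scene',330+a/4-.4,190+b/4-.4,z)
print('jar',f(211,295,81),'tips',f(553,265,150),f(737,302,150))"
python3 -m inch '{"gripper":[1,1,1,1,1],"delta_pos":[[-0.002,0,-0.1],[-0.002,0,-0.18],[-0.002,0,-0.215],[-0.002,0,-0.222],[-0.002,0,-0.222]],"yaw":[0,0,0,0,0]}'
```

```text
jar [475.01795339 168.51940642] tips [481.96480729 346.67478208] [493.9362136  441.97919796]
t: 14.4
tcp_pos: [479.2, 391.2, 117.2]
tool_rot: [0.71, -0.045, -0.701, -0.048]
wrist_force: [0.7, 0.2, 0.1]
width: 85.6
```

```bash
python3 -m inch '{"gripper":[0.4,0.2,-1,-1,-1,-1,-1,-1],"delta_pos":[[0,0,0],[0,0,0],[0,0,0],[0,0,0],[0,0,0],[0,0,0],[0,0,0],[0,0,0]],"yaw":[0,0,0,0,0,0,0,0]}' 50
python3 -m inch '{"gripper":[-1,-1,-1,-1,-1,-1,-1],"delta_pos":[[0,0,0],[0,0,0.02],[0,0,0.08],[0,0,0.18],[0,0,0.28],[0,0,0.3],[0,0,0.3]],"yaw":[0,0,0,0,0,0,0]}'
```

```text
t: 15.2
tcp_pos: [480.0, 392.0, 119.3]
tool_rot: [0.711, -0.044, -0.7, -0.049]
wrist_force: [-0.5, -0.3, 6.3]
width: 59.3
t: 15.9
tcp_pos: [480.3, 392.4, 241.4]
tool_rot: [0.711, -0.043, -0.7, -0.05]
wrist_force: [-0.1, -0.3, -3.0]
width: 59.2
```

```bash
python3 -m inch '{"gripper":[-1,-1,-1,-1,-1,-1,-1,-1,-1],"delta_pos":[[0,-0.08,0],[0,-0.2,0],[0,-0.32,0],[0,-0.44,0],[0,-0.56,0],[0,-0.68,0],[0,-0.8,0],[0,-0.92,0],[0,-1,0]],"yaw":[0,0,0,0,0,0,0,0,0]}'
python3 -m inch '{"gripper":[-1,-1,-1,-1,-1,-1,-1,-1,-1],"delta_pos":[[0,-0.1,0],[0,-0.22,0],[-0.01,-0.34,0],[-0.02,-0.46,0],[-0.03,-0.58,0],[-0.04,-0.7,0],[-0.045,-0.82,0],[-0.045,-0.92,0],[-0.045,-0.96,0]],"yaw":[0.02,0.04,0.064,0.064,0.064,0.064,0.064,0.064,0.064]}'
```

```text
t: 16.8
tcp_pos: [478.6, -10.3, 239.6]
tool_rot: [0.71, -0.044, -0.701, -0.05]
wrist_force: [1.3, 0.5, -1.7]
width: 59.5
t: 17.7
tcp_pos: [459.1, -397.0, 236.6]
tool_rot: [0.709, 0.027, -0.704, 0.018]
wrist_force: [-0.0, 0.9, -1.9]
width: 59.3
```

```bash
python3 -m inch '{"gripper":[-1,-1,-1,-1,-1,-1,-1,-1],"delta_pos":[[0.005,-0.039,0],[0.005,-0.039,-0.08],[0.005,-0.039,-0.18],[0.005,-0.039,-0.26],[0.005,-0.039,-0.31],[0.005,-0.039,-0.34],[0.005,-0.039,-0.35],[0.005,-0.039,-0.35]],"yaw":[0.003,0.003,0.003,0.003,0.003,0.003,0.003,0.003]}'
python3 - <<'E'
from rig import r
import cv2,numpy as np
s=r.snapshot("scene")["color"][:,:,::-1]
cv2.imwrite("pics/s6.png",cv2.resize(s[180:320,70:230],None,fx=4,fy=4,interpolation=2))
E
```

```text
t: 18.5
tcp_pos: [460.9, -412.6, 96.2]
tool_rot: [0.709, 0.031, -0.704, 0.021]
wrist_force: [0.5, -0.5, -1.8]
width: 59.2
```

View pics/s6.png

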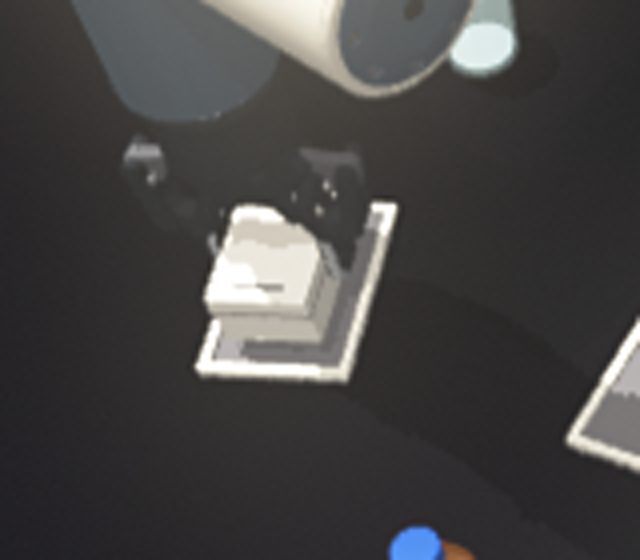

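The box's lower near edge runs (215,337)–(325,343) and the tray's near rim runs (197,372)–(347,380). I'll compare the midpoints.

```bash
python3 -c "
from h import *
f=lambda a,b,z:ray('scene',70+a/4-.4,180+b/4-.4,z)
print('box',f(215,337,16),f(325,343,16),'top',f(206,302,58),f(312,312,58),'tray',f(197,372,7),f(347,380,7), f(396,206,7))"
```

```text
box [ 508.77693892 -445.08674777] [ 504.6008478  -378.27398291] top [ 512.61031713 -436.67226291] [ 511.67190128 -372.92808161] tray [ 528.95578185 -451.65712957] [ 523.07597927 -360.95077047] [ 391.11436464 -371.76808727]
```

```bash
python3 -m inch '{"gripper":[-1,-1,-1,-1],"delta_pos":[[0,0,-0.015],[0,0,-0.025],[0,0,-0.03],[0,0,-0.03]],"yaw":[0,0,0,0]}'
python3 -m inch '{"gripper":[0.5,0.7,1,1,1,1,1,1,1,1],"delta_pos":[[0,0,0],[0,0,0],[0,0,0],[0,0,0],[0,0,0],[0,0,0.1],[0,0,0.2],[0,0,0.3],[0,0,0.35],[0,0,0.35]],"yaw":[0,0,0,0,0,0,0,0,0,0]}'
python3 -m inch '{"gripper":[1,1,1,1,1,1,1,1,1],"delta_pos":[[0,0.1,0],[0,0.2,0],[0,0.32,0],[0,0.44,0],[0,0.56,0],[0,0.68,0],[0,0.8,0],[0,0.92,0],[0,1,0]],"yaw":[-0.02,-0.04,-0.062,-0.062,-0.062,-0.062,-0.062,-0.062,-0.062]}'
python3 -m inch '{"gripper":[1,1,1,1,1,1,1,1,1,1],"delta_pos":[[0,0.1,0],[0,0.2,0],[0,0.32,0],[0,0.44,0],[0,0.56,0],[0,0.68,0],[0.02,0.8,0],[0.02,0.92,0],[0.03,1,0],[0.03,1,0]],"yaw":[0,0,0,0,0,0,0,0,0,0]}'
python3 - <<'E'
from rig import r
import cv2,numpy as np
s=r.snapshot("scene")["color"][:,:,::-1]
f=lambda x,y,w,h,k:cv2.resize(s[y:y+h,x:x+w],None,fx=k,fy=k,interpolation=2)
cv2.imwrite("pics/s7.png",np.hstack([f(100,200,100,100,4),f(430,230,100,100,4)]))
E
```

```text
t: 18.95
tcp_pos: [461.2, -412.8, 84.9]
tool_rot: [0.709, 0.031, -0.704, 0.022]
wrist_force: [-0.7, -0.3, -0.9]
width: 59.2
t: 19.95
tcp_pos: [462.4, -413.8, 229.3]
tool_rot: [0.712, 0.029, -0.702, 0.024]
wrist_force: [-0.5, -0.0, 1.0]
width: 85.7
t: 20.85
tcp_pos: [461.6, -11.3, 228.8]
tool_rot: [0.711, -0.04, -0.701, -0.044]
wrist_force: [0.5, -0.4, 0.4]
width: 85.5
t: 21.85
tcp_pos: [473.0, 392.1, 226.5]
tool_rot: [0.71, -0.039, -0.701, -0.043]
wrist_force: [0.5, -0.7, -0.4]
width: 85.5
```

View pics/s7.png

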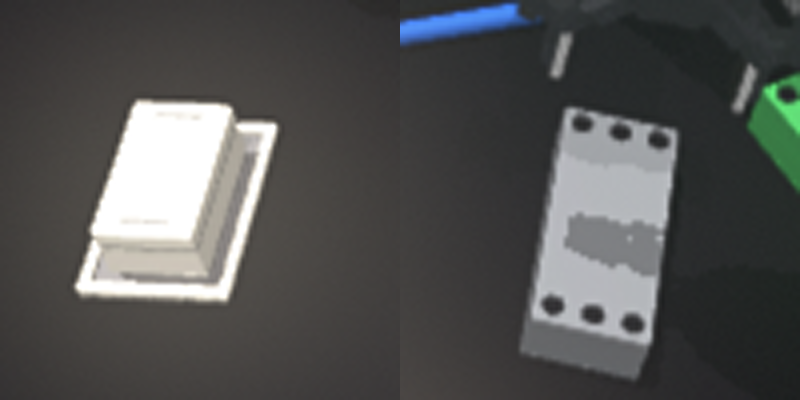

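The box lies flat in its tray and clear of the rim. The block's top corners are at (563,108), (677,130), (650,346) and (531,317).

```bash
python3 -c "
from h import *
f=lambda a,b,z:ray('scene',430+(a-400)/4-.4,230+b/4-.4,z)
p=np.array([f(a,b,40) for a,b in[(563,108),(677,130),(650,346),(531,317)]]);d=p[2]+p[3]-p[0]-p[1];print(p,p.mean(0),np.degrees(np.arctan2(d[1],d[0])))
g=lambda a,b,z:ray('scene',100+a/4-.4,200+b/4-.4,z)
p=np.array([g(a,b,45) for a,b in[(136,100),(233,106),(193,247),(93,238)]]);print('box',p.mean(0))
p=np.array([g(a,b,7) for a,b in[(278,124),(228,300),(77,291)]]);print('tray',(p[0]+p[2])/2)
"
```

```text
[[399.72260244 372.09451601]
 [407.29188484 437.76512894]
 [556.0142047  417.57245755]
 [545.82381965 353.28371233]] [477.21312791 395.17895371] -7.536143372680714
box [ 461.53335985 -410.36495678]
tray [ 458.82683796 -411.45643082]
```

```bash
python3 -m inch '{"gripper":[1,1,1,1,1,1,1,1,1],"delta_pos":[[0.01,0.007,0],[0.01,0.007,-0.06],[0.01,0.007,-0.16],[0.01,0.007,-0.25],[0.01,0.007,-0.32],[0.01,0.007,-0.355],[0.01,0.007,-0.368],[0.01,0.007,-0.368],[0.01,0.007,-0.368]],"yaw":[-0.005,-0.005,-0.005,-0.005,-0.005,-0.005,-0.005,-0.005,-0.005]}'
python3 -m inch '{"gripper":[0.6,0.4,-1,-1,-1,-1,-1,-1],"delta_pos":[[0,0,0],[0,0,0],[0,0,0],[0,0,0],[0,0,0],[0,0,0],[0,0,0],[0,0,0]],"yaw":[0,0,0,0,0,0,0,0]}' 90
```

```text
t: 22.8
tcp_pos: [477.7, 393.2, 80.9]
tool_rot: [0.71, -0.045, -0.701, -0.049]
wrist_force: [0.4, 0.0, 0.1]
width: 85.6
t: 23.6
tcp_pos: [478.6, 394.6, 83.5]
tool_rot: [0.712, -0.043, -0.7, -0.05]
wrist_force: [-0.1, 1.6, 6.7]
width: 64.0
```

```bash
python3 -m inch '{"gripper":[-1,-1,-1,-1,-1,-1,-1,-1,-1],"delta_pos":[[0,0,0],[0,0,0.02],[0,0,0.08],[0,0,0.18],[0,0,0.28],[0,0,0.38],[0,0,0.4],[0,0,0.4],[0,0,0.4]],"yaw":[0,0,0,0,0,0,0,0,0]}'
```

```text
t: 24.5
tcp_pos: [477.4, 393.8, 240.4]
tool_rot: [0.71, -0.045, -0.701, -0.049]
wrist_force: [0.1, 0.1, -7.8]
width: 64.1
```

```bash
python3 -m inch '{"gripper":[-1,-1,-1,-1,-1,-1,-1,-1,-1],"delta_pos":[[0,-0.06,0],[0,-0.16,0],[0,-0.27,0],[0,-0.38,0],[0,-0.49,0],[0,-0.6,0],[0,-0.71,0],[0,-0.82,0],[0,-0.9,0]],"yaw":[0,0,0,-0.01,-0.02,-0.03,-0.038,-0.038,-0.038]}'
python3 -m inch '{"gripper":[-1,-1,-1,-1,-1,-1,-1,-1,-1],"delta_pos":[[-0.012,-0.11,0],[-0.012,-0.22,0],[-0.012,-0.32,0],[-0.012,-0.4,0],[-0.012,-0.45,0],[-0.012,-0.465,0],[-0.012,-0.469,0],[-0.012,-0.469,0],[-0.012,-0.469,0]],"yaw":[0,0,0,0,0,0,0,0,0]}'
```

```text
t: 25.4
tcp_pos: [475.5, 31.2, 237.9]
tool_rot: [0.704, -0.088, -0.699, -0.091]
wrist_force: [0.1, 0.8, -7.9]
width: 64.3
t: 26.3
tcp_pos: [470.6, -155.6, 237.3]
tool_rot: [0.704, -0.088, -0.699, -0.09]
wrist_force: [0.0, 0.7, -8.7]
width: 64.0
```

```bash
python3 -m inch '{"gripper":[-1,-1,-1,-1,-1,-1,-1,-1],"delta_pos":[[0.004,0.004,-0.05],[0.004,0.004,-0.13],[0.004,0.004,-0.22],[0.004,0.004,-0.29],[0.004,0.004,-0.33],[0.004,0.004,-0.345],[0.004,0.004,-0.35],[0.004,0.004,-0.35]],"yaw":[0,0,0,0,0,0,0,0]}'
python3 - <<'E'
from rig import r
import cv2,numpy as np
s=r.snapshot("scene")["color"][:,:,::-1]
cv2.imwrite("pics/s8.png",cv2.resize(s[190:330,180:340],None,fx=4,fy=4,interpolation=2))
E
```

```text
t: 27.1
tcp_pos: [473.0, -153.7, 98.1]
tool_rot: [0.705, -0.087, -0.698, -0.09]
wrist_force: [0.3, -1.1, -6.8]
width: 64.2
```

View pics/s8.png

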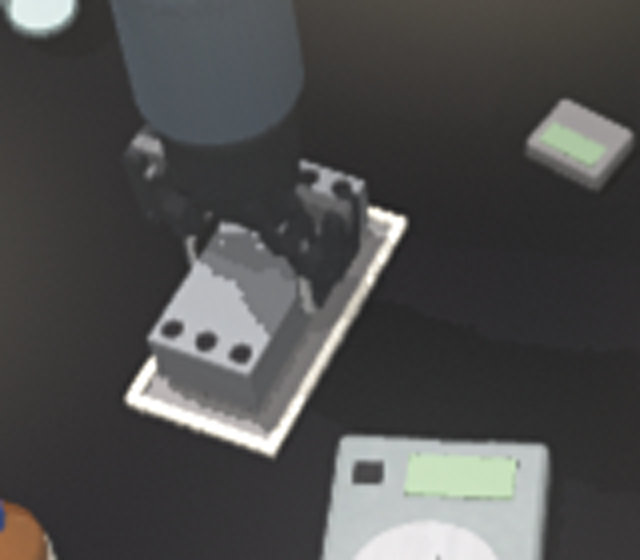

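The block is above the tray. Its lower near edge runs (160,380)–(257,413) and the tray's near corners are (128,402) and (273,455).

```bash
python3 -c "
from h import *
f=lambda a,b,z:ray('scene',180+a/4-.4,190+b/4-.4,z)
print('top',f(148,338,55),f(250,374,55),'bot',f(160,380,15),f(257,413,15),'tray',f(128,402,7),f(273,455,7))"
python3 -m inch '{"gripper":[-1,-1,-1,-1],"delta_pos":[[0,0,-0.012],[0,0,-0.022],[0,0,-0.03],[0,0,-0.03]],"yaw":[0,0,0,0]}'
```

```text
top [ 534.45969184 -203.10849324] [ 551.03926795 -139.91750353] bot [ 536.50746991 -202.01925306] [ 551.51266714 -140.87411483] tray [ 548.84633768 -219.29216136] [ 573.30832801 -127.5631255 ]
t: 27.55
tcp_pos: [473.2, -153.9, 86.8]
tool_rot: [0.705, -0.087, -0.698, -0.09]
wrist_force: [-2.4, 0.5, -3.0]
width: 64.3
```

```bash
python3 -m inch '{"gripper":[0.6,0.8,1,1,1,1,1,1,1,1],"delta_pos":[[0,0,0],[0,0,0],[0,0,0],[0,0,0],[0,0,0],[0,0,0.1],[0,0,0.2],[0,0,0.3],[0,0,0.4],[0,0,0.4]],"yaw":[0,0,0,0,0,0,0,0,0,0]}'
python3 -m inch '{"gripper":[1,1,1,1,1,1,1,1,1],"delta_pos":[[-0.05,0,0],[-0.15,0,0],[-0.25,0,0],[-0.3,0,0.05],[-0.3,0,0.1],[-0.3,0,0.1],[-0.3,0,0.1],[-0.3,0,0.1],[-0.3,0,0.1]],"yaw":[0,0,0,0,0,0,0,0,0]}'
python3 - <<'E'
from rig import r
import cv2,numpy as np
s=r.snapshot("scene")["color"][:,:,::-1]
cv2.imwrite("pics/s9.png",cv2.resize(s[200:400,100:460],None,fx=2.2,fy=2.2,interpolation=2))
E
```

```text
t: 28.55
tcp_pos: [475.7, -154.6, 253.0]
tool_rot: [0.709, -0.087, -0.694, -0.089]
wrist_force: [0.1, 0.4, -0.3]
width: 85.2
t: 29.45
tcp_pos: [355.6, -154.5, 292.1]
tool_rot: [0.708, -0.087, -0.695, -0.089]
wrist_force: [-0.1, -0.6, -0.4]
width: 85.1
```

View pics/s9.png

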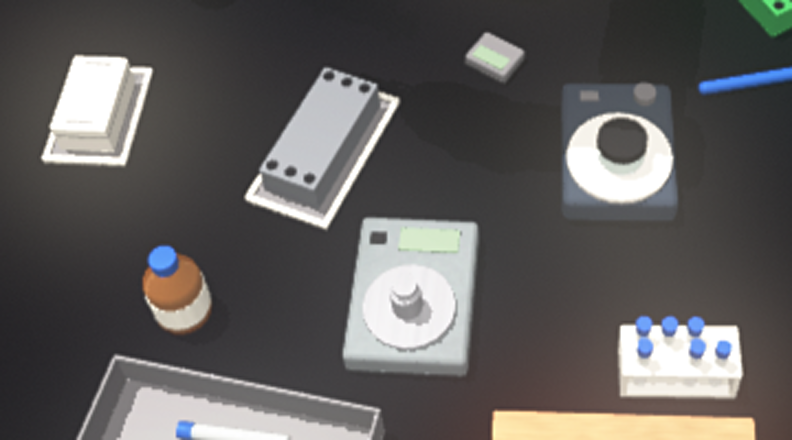

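All four are on their places, and the bottle and rack are unmoved. One last numeric check of the block and weight, then hand in.

```bash
python3 -c "
from h import *
f=lambda a,b,z:ray('scene',100+a/2.2-.3,200+b/2.2-.3,z)
p=[f(a,b,43) for a,b in[(326,68),(379,87),(312,189),(262,166)]];print('block',np.mean(p,0))
p=[f(a,b,7) for a,b in[(399,97),(247,198)]];print('tray',np.mean(p,0))
print('weight',f(405,285,84),'pan',f(409,306,40),'jar',f(622,140,81),'plate',f(619,157,47))
from rig import r
print(r.sign_off())"
```

```text
block [ 470.41053249 -152.05452717]
tray [ 471.13559966 -151.22943605]
weight [670.4228207  -20.40305192] pan [668.85244025 -19.93215368] jar [474.95823666 168.68860175] plate [472.64563737 167.43507874]
the job is handed in; nothing more can be done
None
```

I took the pile apart and set all four things on their places, then handed the job in at about 29.5 s of the 136 s allowed.

| Thing | Place | Last measured offset from centre |
|---|---|---|
| Weight | Balance pan | about 2 mm |
| Jar | Stirrer plate | about 3 mm |
| Tip box | Short tray | about 3 mm |
| Cold block | Long tray | about 1 mm |

- **Accuracy:** these offsets come from the scene camera, and earlier top-camera readings differed from it by up to about 5 mm. Both are well inside the 15 mm limit.
- **Standing and level:** in the last picture the weight and jar stand upright, and the box and block look flat in their trays. I judged this by eye only.
- **Bystanders:** the bottle and rack look untouched, again by eye only. The arm never came near them.
- **At hand-in:** the gripper was open and clear of everything.
- **One oddity:** while closing on the jar, box and block, the wrist force read about 6–7 N upward. I did not track down why. The box and block measured in the same place after each lift, and no check failed.

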